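# Clear and set up the folding customer screen

## Robot

A 6-joint arm with a two-finger parallel gripper is mounted at the origin on the work surface. World frame = base frame: x ahead of the robot, y to its left, z up, the work surface at z = 0. Lengths are in m, angles in rad, forces in N, time in s.
With the tool pointing down it reaches from about 0.3 to 0.775 m from the base axis. Payload 14.6 kg.
Tool frame: the origin (TCP) lies midway between the tips of the shut fingers; the grasp point (between the pads) lies 19 mm behind it (pinch_z is the distance from the TCP to the grasp point, in m); z points along the fingers, y is the line along which they close (so a half turn about z gives the same grasp; the last joint's range is limited). The gripper opens to 85 mm and grips with 20 to 120 N. Pads are 22 mm wide; open, the fingers measure 114 mm over their backs; the gripper's body (76 mm by 85 mm) begins 54 mm behind the grasp point. The pads swing forward as they close: fully open they stand 13 mm farther back than shut.
Start: joints at [-1.32, 0.3, 1.521, -0, 1.321, -0.067], TCP at [0.172, -0.522, 0.231] pointing down, gripper open.
Joint ranges: [-3.03, 3.03], [-0.79, 2.21], [0.23, 2.52], [-1.04, 4.18], [0, 3.07], [-2.55, 2.55]. Speed limits (rad/s): [2.22, 2.22, 2.57, 3.14, 3.14, 3.14].

## Interface

Orientations are given as [roll, pitch, yaw] about the fixed x, y, z axes, in that order (R = Rz(yaw) Ry(pitch) Rx(roll)).
In Python, from workcell import get_state, get_image, job_done, look_for, pinch_z gives the robot as it stands.
- The arm moves only by the tool send_rows, never from a script. Its argument "targets" is a list of rows, each a list of 6 numbers: the shift along the tool's x, y, z in m, then the turn, a rotation vector about the tool's x, y, z in degrees. A call has 1 to 20 rows; each row shifts and turns the commanded pose from where the row before left it, along the tool's axes as they then stand; what a row does not reach is not made up. A row lasts 1/10 s, in which the tool goes at most 50 mm and 8.59 degrees, less where a joint would pass 70% of its speed; a pose out of reach is approached as far as the arm can. A call is refused whole if a number of a shift passes 0.05 or a number of a turn 8.59, either way. A call with a gripper value outside its range is refused whole. "fingers" is the closure, from 0 (fully open) to 1 (shut), set as the call begins (left out, the last holds). The fingers move at their own pace and stop on an object; "newtons" is the grip in N (left out, the last holds). Time passes only in rows, so rows that do not move let the fingers close. It gives the time, the measured TCP pose, the force, the opening and the grip force at its end, in the units of the state.
- get_state(): the state, without advancing time (a new reading comes with each control period).
- get_image(name): name is "scene" or "top"; returns a dict with "frame" (384x512x3 uint8, red, green, blue), "vertical_fov" (degrees; the focal length in pixels is half the picture's height over the tangent of half this angle, whatever the lens; pixels are square), "cx", "cy" (the principal point, pixels), "pose" (4x4, takes a point from camera to world coordinates). Camera axes: x right, y up, looking along -z (the intrinsics and any distortion apply to the point x, -y, -z); pixel columns grow to the right and rows downward; lengths in m; the calibration is good to about 2 mm. A picture is of the moment at which its call begins. There is no depth.
- job_done(): hands the job in; it is judged then, once.
Trained networks look in a picture, given as the dict that the camera call returned (one of the last four; its "shot" number tells which), for a name from the list of things; names that differ only in an ending like _2 or _b are one class to them, and where a whole thing is asked for, a point or a joint stands for the part that bears it (a point fixed in the world has none). Each returns a list of dicts, best first, with "confidence" (0 to 1); they miss things now and then, are a little off and sometimes report something else, mostly with a low value. They report only what shows in the picture. A call takes as long as a camera call. They do not tell look-alikes from the thing itself.
- look_for(thing, picture): "box" ([left, top, right, bottom] in pixels, round what is visible of it).
The state is a dict: "time_s": time; "joint_pos": joint angles; "qd": joint speeds; "effort": joint torques, N m; "eef_pos": TCP position; "orientation": TCP orientation; "force": force on the tool from outside, world axes, zero at the start; "moment": the same for the moment, N m; "opening": finger opening in m; "finger_force": force on a finger pad.
Only numpy, scipy, OpenCV 4.12 (cv2) and the standard library are available. Lean on these libraries where they do the work, as an engineer would, in place of code of your own. Each camera call takes 0.05 s, during which the arm holds its last target. There are 200 camera calls.

## Task

A carton of goods was left on the folded customer screen. First lay the carton gently in the wooden tray, flat and the same way up as now, then raise the screen without forcing it, so that when you let go it stays standing by itself at 60 degrees from the folded, level position. Leave the other things on the counter where they are.

Things in the scene. Friction and masses are not known exactly. Their poses are not given: they have to be found in the camera images.
- screen: Folding customer screen: flat black panel, 150 mm from hinge axis to free edge, 190 wide, 12 thick, lying folded level, face down. Origin: middle of the hinge axis, which runs along the edge near the robot, 52 mm above the counter. Axes: x from free edge to hinge, y along the hinge (to the right seen from the robot), z out of the panel's back. Angle of z from vertical = screen angle, 0 folded; raising is a positive turn about y.
- till: White base of the screen, 125 x 190 x 40 mm, fixed to the counter. Origin on the counter, 75 mm before the hinge axis; x towards the hinge. The hinge is stiff (dry friction 0.7 N m, about 5 N at the free edge) and holds any angle to 100 deg; never push beyond 80. The panel also gives: when a push ends it springs back several degrees. Let go, look where it rests, then correct.
- screen_lip (a point): Middle of the screen's free edge (red mark), farthest from the robot, half-way through its thickness; moves with the screen, axes as screen. Folded, the underside is 46 mm above the counter and the edge overhangs the base by 25 mm, open space below and beyond. There is nothing to pinch: push it up from beneath the edge with shut fingers, tool leaning away from the robot, pointing back under the edge.
- carton: The cardboard carton with a white and red band, 55 x 150 x 50 mm (x, y, z), about 0.25 kg, lying on the folded screen. Origin: centre of its underside. z up.
- carton_mid (a point): Centre of the carton, half-way up (25 mm above its underside); axes as the carton: x across its 55 mm width, y along its 150 mm length, z up.
- tray: Open wooden tray, fixed to the counter, 210 x 150 x 30 mm outside (x, y, z), walls 5 mm, floor 5 mm thick. Origin: centre of its underside; x along its length. It stands to the left or the right of the screen; a black card reader with keys stands on the other side.
- card_reader: Black card reader 160 x 85 x 30 mm with keys, fixed to the counter, on the side of the screen where the tray is not. Origin: centre of its underside.
- paper_roll: White paper roll standing on end, 68 mm diameter, 75 mm tall; loose, leave alone. Origin: centre of its underside.
- gel_bottle: Bottle of hand gel, 60 mm diameter, 140 mm tall; loose, leave alone. Origin: centre of its underside.
Mind the look-alikes: they are no part of the job. What is shaped like the carton but blue or pink is not meant.

How it is judged:
On the way:
1. the carton lies in the tray, flat and let go, while the screen is still folded (below 10 deg) (horizontal distance between carton_mid and tray below 0.06 m and z of carton_mid in the frame of tray between 0.022 and 0.036 m and angle between carton_mid's own z axis and vertical below 0.1 rad and contact force between the fingers and carton below 0.3 N and angle between screen's own z axis and vertical below 0.175 rad), for 0.2 s.
At the end, for the whole second after the job is handed in: The carton lies flat in the tray, same way up (within about 6 deg), on its floor, its centre within 60 mm of the tray's centre seen from above, let go and at rest; the screen stands by itself, at rest and untouched, at 60 deg +- 4 deg from its folded position (horizontal distance between carton_mid and tray below 0.06 m and z of carton_mid in the frame of tray between 0.022 and 0.036 m and angle between carton_mid's own z axis and vertical below 0.1 rad and contact force between the fingers and carton below 0.3 N and angle between screen's own z axis and vertical between 0.9774 and 1.117 rad and angular speed of screen below 0.05 rad/s and linear speed of carton below 0.02 m/s and contact force between each of the arm, the fingers and screen below 0.3 N).
It fails at once if the screen is forced past 80 degrees (angle between screen's own z axis and vertical above 1.396 rad).
It fails at once if the screen is pushed with more than 40 N (contact force between any of the fingers, the arm and screen above 40 N).
It fails at once if the carton is dropped from more than about 30 mm (it falls, untouched by the fingers, faster than 0.8 m/s) (contact force between the fingers and carton below 0.1 N and linear speed of carton above 0.8 m/s).
It fails at once if the paper roll or the hand gel is moved by more than 25 mm (distance of any of paper_roll, gel_bottle from where it was at the start of the episode above 0.025 m).
It also fails if it takes over 64 s, if anything falls off the work surface, if the arm or the gripper's body presses on something with over 40 N, if the wrist force passes 120 N, or if a joint passes its speed limit or range.

## Working session

There is one attempt and no reset: what is moved stays moved. The work goes in short steps, Python scripts to look and compute and a tool call to move; the robot and the scene stay as the last step left them, time stands still between calls to the robot, and variables do not carry over. Pictures are saved under pics/ and viewed, at most 10 in all, crops included, and the job is handed in when it is done.

Besides the shell and the picture viewer there is one more tool, called after "Request:" as a command line: name --pt "numbers of a row" for each row, then --argument value for the rest. send_rows: Moves the arm, as the interface text tells. Its arguments: {"type":"object","properties":{"targets":{"type":"array"},"fingers":{"type":"number"},"newtons":{"type":"number"}},"required":["targets"]}

```bash
ls; mkdir -p pics
cat > h.py <<'E'
import numpy as np, cv2
from workcell import *
def ray(im,u,v):
    P=np.array(im["pose"]);h=im["frame"].shape[0];f=h/2/np.tan(np.radians(im["vertical_fov"])/2)
    d=P[:3,:3]@np.array([(u-im["cx"])/f,-(v-im["cy"])/f,-1.]);return P[:3,3],d
def atz(im,u,v,z):
    o,d=ray(im,u,v);return o+d*(z-o[2])/d[2]
def proj(im,p):
    P=np.array(im["pose"]);h=im["frame"].shape[0];f=h/2/np.tan(np.radians(im["vertical_fov"])/2)
    q=P[:3,:3].T@(np.array(p)-P[:3,3]);return im["cx"]+f*q[0]/-q[2],im["cy"]-f*q[1]/-q[2]
E
python3 - <<'E'
from h import *
a=get_image("top");b=get_image("scene")
for n,i in(("top",a),("scene",b)):
    print(n,i.keys(),i["vertical_fov"],i["cx"],i["cy"],np.round(i["pose"],3).tolist())
    for t in["screen","till","screen_lip","carton","tray","card_reader","paper_roll","gel_bottle"]:
        print(t,[(np.round(r["box"]).tolist(),round(r["confidence"],2)) for r in look_for(t,i)][:4])
    cv2.imwrite(f"pics/{n}0.png",cv2.resize(i["frame"][...,::-1],(768,576)))
E
```

```text
pics
top dict_keys(['frame', 'vertical_fov', 'cx', 'cy', 'pose', 'shot']) 48.651311139890105 251.38524054546315 192.58271634869075 [[-0.026, 0.991, -0.13, 0.393], [-1.0, -0.027, -0.005, -0.005], [-0.009, 0.13, 0.991, 1.064], [0.0, 0.0, 0.0, 1.0]]
screen [([221.0, 164.0, 302.0, 224.0], 0.76)]
till [([222.0, 162.0, 300.0, 233.0], 0.82)]
screen_lip [([222.0, 163.0, 298.0, 224.0], 0.73)]
carton [([164.0, 85.0, 226.0, 144.0], 0.87), ([236.0, 172.0, 304.0, 213.0], 0.8), ([163.0, 254.0, 224.0, 306.0], 0.74), ([220.0, 163.0, 300.0, 225.0], 0.69)]
tray [([73.0, 156.0, 145.0, 246.0], 0.85)]
card_reader [([371.0, 164.0, 412.0, 232.0], 0.55)]
paper_roll [([113.0, 99.0, 149.0, 133.0], 0.57)]
gel_bottle [([353.0, 75.0, 387.0, 116.0], 0.61)]
scene dict_keys(['frame', 'vertical_fov', 'cx', 'cy', 'pose', 'shot']) 57.65676046093479 254.912581007535 193.5610470971044 [[0.186, -0.592, 0.784, 1.163], [0.983, 0.109, -0.15, -0.133], [0.003, 0.799, 0.602, 0.577], [0.0, 0.0, 0.0, 1.0]]
screen [([210.0, 183.0, 293.0, 233.0], 0.79)]
till [([211.0, 179.0, 296.0, 241.0], 0.82)]
screen_lip [([210.0, 187.0, 293.0, 233.0], 0.58)]
carton [([155.0, 164.0, 211.0, 192.0], 0.82), ([269.0, 148.0, 321.0, 185.0], 0.78), ([178.0, 249.0, 240.0, 327.0], 0.71), ([211.0, 180.0, 277.0, 216.0], 0.63)]
tray [([350.0, 170.0, 444.0, 234.0], 0.69)]
card_reader [([90.0, 202.0, 140.0, 259.0], 0.96)]
paper_roll [([396.0, 232.0, 435.0, 279.0], 0.9)]
gel_bottle [([94.0, 268.0, 140.0, 338.0], 0.89)]
```

View pics/top0.png

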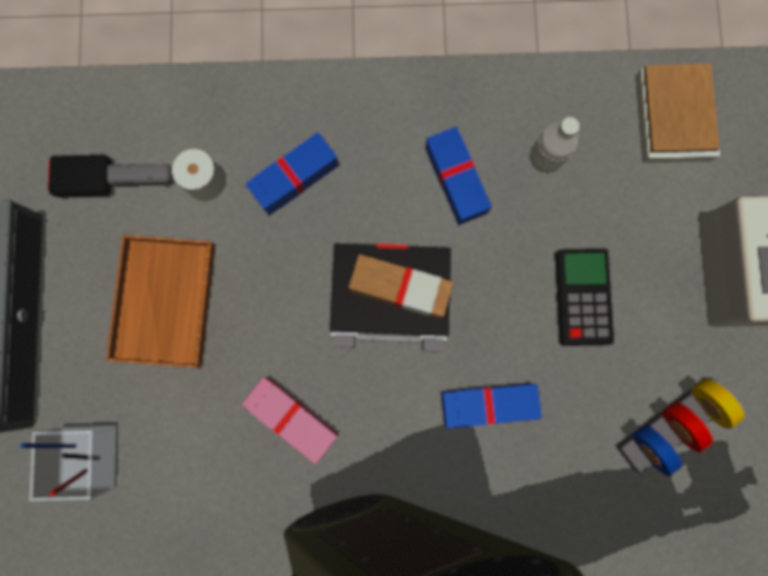

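View pics/scene0.png

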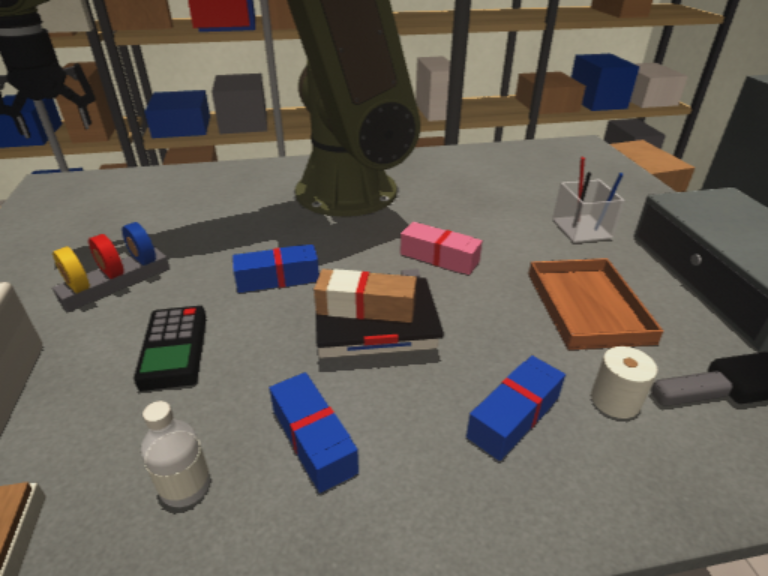

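The top view (768 px scale) shows the brown carton with the white and red band centred near (400,286), turned on the black screen (331-451, 243-335) with its red lip mark at (392,246). The tray is on the left at (160,301), the paper roll at (193,170) and the bottle at (555,145). The blue and pink boxes are look-alikes.

Run:
```python
from h import *
a=get_image("top")
def P(l,z):
    p=np.array([atz(a,u/1.5,v/1.5,z) for u,v in l]);return p
def show(n,l,z):
    p=P(l,z);c=p.mean(0);print(n,np.round(p[:,:2],3).tolist(),"c",np.round(c,4),"edges",np.round([np.linalg.norm(p[i]-p[i-1]) for i in range(len(p))],3))
    e=p[1]-p[0];print("  yaw of edge01",np.degrees(np.arctan2(e[1],e[0])), "edge12",np.degrees(np.arctan2(*(p[2]-p[1])[[1,0]])))
show("carton",[(357,254),(453,283),(445,317),(349,287)],.108)
show("tray",[(124,236),(213,241),(200,367),(108,361)],.03)
show("screen",[(333,243),(451,247),(449,334),(331,334)],.058)
print("red",P([(376,246),(408,246)],.055))
f=cv2.resize(a["frame"],(768,576)); hsv=cv2.cvtColor(f,cv2.COLOR_RGB2HSV)
m=(((hsv[...,2]>75)).astype(np.uint8)); m[:235]=0;m[330:]=0;m[:,:340]=0;m[:,460:]=0
roi=hsv[265:310,334:350]
# carton mask: bright within panel, keep largest component
m&=~((hsv[...,1]<40)&(hsv[...,2]<130)).astype(np.uint8)
n,l,s,_=cv2.connectedComponentsWithStats(m);k=1+s[1:,4].argmax();c=cv2.findContours((l==k).astype(np.uint8),0,1)[0][0]
r=cv2.minAreaRect(c);print(r);show("cartonseg",cv2.boxPoints(r).tolist(),.108)
show("roll",[(193,170)],.075)if 0 else print("roll",P([(193,170)],.075),"bottle",P([(569,126)],.14))
print(get_state(),pinch_z)
```

```text
carton [[0.573, 0.029], [0.525, -0.115], [0.474, -0.101], [0.523, 0.042]] c [ 0.5238 -0.0362  0.108 ] edges [0.052 0.152 0.053 0.152]
  yaw of edge01 -108.62549064891151 edge12 164.54960892173793
tray [[0.629, 0.418], [0.617, 0.27], [0.41, 0.289], [0.424, 0.439]] c [0.5199 0.354  0.03  ] edges [0.207 0.149 0.208 0.15 ]
  yaw of edge01 -94.8706196931012 edge12 174.60926995128366
screen [[0.602, 0.069], [0.59, -0.12], [0.451, -0.111], [0.456, 0.075]] c [ 0.5247 -0.0219  0.058 ] edges [0.146 0.19  0.14  0.186]
  yaw of edge01 -93.58279980235712 edge12 176.33958398718917
red [[ 5.95696874e-01  5.78489226e-05  5.50000000e-02]
 [ 5.94252950e-01 -5.14554210e-02  5.50000000e-02]]
((401.0311279296875, 285.18341064453125), (101.57380676269531, 40.59624481201172), 16.927513122558594)
cartonseg [[0.519, 0.046], [0.578, 0.027], [0.528, -0.119], [0.47, -0.099]] c [ 0.5239 -0.0363  0.108 ] edges [0.153 0.062 0.154 0.062]
  yaw of edge01 -17.98297364731224 edge12 -108.75953165592345
roll [[0.72430179 0.29100696 0.075     ]] bottle [[ 0.75466528 -0.29628916  0.14      ]]
{'time_s': 0.95, 'joint_pos': array([-1.31958750e+00,  2.99870723e-01,  1.52101370e+00,  5.70439622e-06,
        1.32070759e+00, -6.66106998e-02]), 'qd': array([-0.00086921,  0.0010038 , -0.0016425 ,  0.00100573,  0.00065145,
        0.00012517]), 'effort': array([-2.88442810e-03, -5.43364692e+01, -3.61985815e+01, -2.22525518e-04,
        6.07059010e-04, -8.50666737e-06]), 'eef_pos': array([ 0.17186148, -0.52244125,  0.23129085]), 'orientation': array([ 3.14159165e+00, -5.47220165e-06,  3.17818119e-01]), 'force': array([-0.59253092, -0.16924497,  0.18250821]), 'moment': array([ 0.01800548, -0.03579435, -0.02458377]), 'finger_force': 0.0, 'opening': 0.08546258013523274} 0.0187
```

Request:
send_rows --pt "0.0324 -0.0235 0 0 0 0" --pt "0.0324 -0.0235 0 0 0 0" --pt "0.0324 -0.0235 0 0 0 0" --pt "0.0324 -0.0235 0 0 0 0" --pt "0.0324 -0.0235 0 0 0 0" --pt "0.0324 -0.0235 0 0 0 0" --pt "0.0324 -0.0235 0 0 0 0" --pt "0.0324 -0.0235 0 0 0 0" --pt "0.0324 -0.0235 0 0 0 0" --pt "0.0324 -0.0235 0 0 0 0" --pt "0.0324 -0.0235 0 0 0 0" --pt "0.0324 -0.0235 0 0 0 0" --pt "0.0324 -0.0235 0 0 0 0" --pt "0.0324 -0.0235 0 0 0 0" --pt "0.0324 -0.0235 0 0 0 0" --pt "0 0 0 0 0 -8.5" --pt "0 0 0 0 0 -8.5" --pt "0 0 0 0 0 -8.5" --pt "0 0 0 0 0 -8.5" --pt "0 0 0 0 0 -8.5" --fingers 0

```text
time_s: 2.95
eef_pos: [0.5234, -0.0357, 0.2313]
orientation: [-3.142, -0.0, 1.066]
force: [-1.0, 0.9, -0.2]
opening: 0.0851
finger_force: 0.0
```

Request:
send_rows --pt "0 0 0 0 0 -5.4" --pt "0 0 0.01 0 0 -5.4" --pt "0 0 0 0 0 0" --pt "0 0 0 0 0 0"

```text
time_s: 3.35
eef_pos: [0.5234, -0.0357, 0.2214]
orientation: [-3.141, 0.0, 1.245]
force: [0.8, 0.1, 0.3]
opening: 0.0854
finger_force: 0.0
```

```bash
cat >> h.py <<'E'
from scipy.spatial.transform import Rotation as Ro
def goto(p,rpy_deg):
    s=get_state();R0=Ro.from_euler("xyz",s["orientation"]);R1=Ro.from_euler("xyz",rpy_deg,degrees=True)
    print("t",s["time_s"],"at",np.round(s["eef_pos"],4),"rpy",np.round(np.degrees(s["orientation"]),1),"F",np.round(s["force"],1),"open",round(s["opening"],4),"grip",s["finger_force"])
    print("turn",np.round((R0.inv()*R1).as_rotvec(degrees=True),2),"shift pre-turn",np.round(R0.inv().apply(np.array(p)-s["eef_pos"]),4),"shift post-turn",np.round(R1.inv().apply(np.array(p)-s["eef_pos"]),4))
E
python3 - <<'E'
from h import *
goto([.524,-.036,.070],[180,0,71.5])
E
```

```text
t 3.35 at [ 0.5234 -0.0357  0.2214] rpy [-180.     0.    71.3] F [0.8 0.1 0.3] open 0.0854 grip 0.0
turn [-0.01  0.   -0.15] shift pre-turn [-0.      0.0007  0.1514] shift post-turn [-0.      0.0007  0.1514]
```

Request:
send_rows --pt "0 0 0.03 0 0 0" --pt "0 0 0.03 0 0 0" --pt "0 0 0.03 0 0 0" --pt "0 0 0.03 0 0 0" --pt "0 0 0.02 0 0 0" --pt "0 0 0.011 0 0 0" --pt "0 0 0 0 0 0"

```text
time_s: 4.05
eef_pos: [0.5231, -0.0357, 0.0696]
orientation: [-3.14, 0.0, 1.247]
force: [0.8, -0.6, 1.2]
opening: 0.0855
finger_force: 0.0
```

Request:
send_rows --pt "0 0 0 0 0 0" --pt "0 0 0 0 0 0" --pt "0 0 0 0 0 0" --pt "0 0 0 0 0 0" --pt "0 0 0 0 0 0" --pt "0 0 0 0 0 0" --pt "0 0 0 0 0 0" --pt "0 0 0 0 0 0" --fingers 1 --newtons 30

```text
time_s: 4.85
eef_pos: [0.5241, -0.0359, 0.0715]
orientation: [3.139, -0.0, 1.248]
force: [0.6, -0.6, 7.9]
opening: 0.0545
finger_force: 36.7
```

Request:
send_rows --pt "0 0 -0.01 0 0 0" --pt "0 0 -0.02 0 0 0" --pt "0 0 -0.03 0 0 0" --pt "0 0 -0.03 0 0 0" --pt "0 0 0 0 0 0"

```text
time_s: 5.35
eef_pos: [0.5248, -0.0359, 0.1647]
orientation: [3.135, -0.001, 1.248]
force: [-0.1, 0.1, -2.4]
opening: 0.0545
finger_force: 35.9
```

Request:
send_rows --pt "0.01 -0.0035 0 0 0 0" --pt "0.02 -0.007 0 0 0 0" --pt "0.03 -0.0103 0 0 0 0" --pt "0.03 -0.0103 0 0 0 0" --pt "0.03 -0.0103 0 0 0 0" --pt "0.03 -0.0103 0 0 0 0" --pt "0.03 -0.0103 0 0 0 0" --pt "0.03 -0.0103 0 0 0 0" --pt "0.03 -0.0103 0 0 0 0" --pt "0.03 -0.0103 0 0 0 0" --pt "0.03 -0.0103 0 0 0 0" --pt "0.03 -0.0103 0 0 0 0" --pt "0.02 -0.007 0 0 0 0" --pt "0.018 -0.007 0 0 0 0" --pt "0 0 0 0 0 -3" --pt "0 0 0 0 0 -6" --pt "0 0 0 0 0 -6" --pt "0 0 0 0 0 -6" --pt "0 0 0 0 0 -6" --pt "0 0 0 0 0 -6"

```text
time_s: 7.35
eef_pos: [0.5181, 0.354, 0.1587]
orientation: [-3.139, 0.001, 1.829]
force: [-0.6, 0.8, -2.4]
opening: 0.0546
finger_force: 35.7
```

Request:
send_rows --pt "0 0 0 0 0 -6" --pt "0 0 0 0 0 -6" --pt "0 0 0 0 0 -6" --pt "0 0 0 0 0 -6" --pt "0 0 0 0 0 -6" --pt "0 0 0 0 0 -6" --pt "0 0 0 0 0 -6" --pt "0 0 0 0 0 -6" --pt "0 0 0 0 0 -6" --pt "0 0 0 0 0 -6" --pt "0 0 0 0 0 -6" --pt "0 0 0 0 0 -3" --pt "0 0 0 0 0 0" --pt "0 0 0 0 0 0"

```text
time_s: 8.75
eef_pos: [0.5185, 0.3539, 0.1593]
orientation: [-3.141, -0.001, 3.027]
force: [0.0, 0.8, -2.0]
opening: 0.0546
finger_force: 35.7
```

Run:
```python
from h import *
goto([.520,.354,.030],[180,0,174.6])
for n in("top","scene"):
    i=get_image(n); cv2.imwrite(f"pics/{n}1.png",i["frame"][...,::-1])
a=cv2.imread("pics/top1.png")[100:300,0:320];b=cv2.imread("pics/scene1.png")[80:280,180:500]
cv2.imwrite("pics/c1.png",cv2.resize(np.vstack([a,b]),None,fx=1.45,fy=1.45))
```

```text
t 8.75 at [0.5185 0.3539 0.1593] rpy [-1.799e+02 -1.000e-01  1.734e+02] F [ 0.   0.8 -2. ] open 0.0546 grip 35.68153738975525
turn [-0.06 -0.08 -1.18] shift pre-turn [-0.0016  0.0004  0.1293] shift post-turn [-0.0015  0.0002  0.1293]
```

View pics/c1.png

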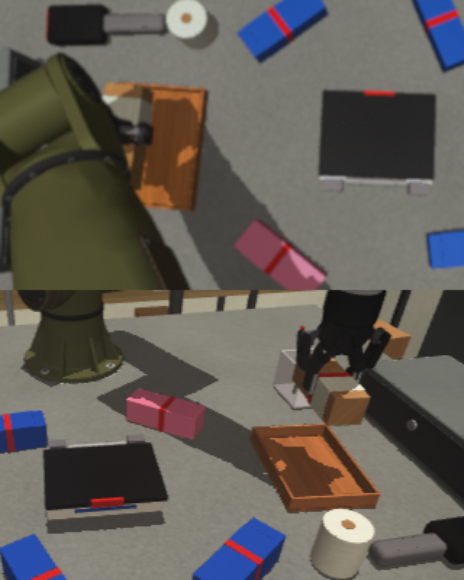

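The carton hangs level over the tray (crop: carton about (335,385), tray about (315,465)), and the empty screen lies flat with its red mark at (107,502). Next I lower the carton.

Request:
send_rows --pt "0 0 0.01 0 0 -1" --pt "0 0 0.02 0 0 0" --pt "0 0 0.025 0 0 0" --pt "0 0 0.025 0 0 0" --pt "0 0 0.02 0 0 0" --pt "0 0 0.015 0 0 0" --pt "0 0 0.01 0 0 0" --pt "0 0 0.005 0 0 0" --pt "0 0 0.003 0 0 0" --pt "0 0 0 0 0 0" --pt "0 0 0 0 0 0"

```text
time_s: 9.95
eef_pos: [0.5195, 0.3539, 0.028]
orientation: [3.141, 0.001, 3.046]
force: [-0.0, 0.3, -1.5]
opening: 0.0547
finger_force: 35.7
```

Request:
send_rows --pt "0 0 0.003 0 0 0" --pt "0 0 0.003 0 0 0" --pt "0 0 0.002 0 0 0" --pt "0 0 0 0 0 0" --pt "0 0 0 0 0 0"

```text
time_s: 10.45
eef_pos: [0.5191, 0.3537, 0.0192]
orientation: [-3.142, -0.0, 3.046]
force: [-0.5, 0.7, -0.9]
opening: 0.0548
finger_force: 35.7
```

Request:
send_rows --pt "0 0 0.002 0 0 0" --pt "0 0 0 0 0 0" --pt "0 0 0 0 0 0"

```text
time_s: 10.75
eef_pos: [0.5193, 0.3537, 0.0189]
orientation: [3.141, 0.0, 3.046]
force: [-8.8, -6.3, 17.0]
opening: 0.0549
finger_force: 38.1
```

Request:
send_rows --pt "0 0 0 0 0 0" --pt "0 0 0 0 0 0" --pt "0 0 0 0 0 0" --pt "0 0 0 0 0 0" --pt "0 0 0 0 0 0" --pt "0 0 0 0 0 0" --fingers 0

```text
time_s: 11.35
eef_pos: [0.5192, 0.3537, 0.0172]
orientation: [-3.142, -0.0, 3.046]
force: [-0.7, -0.4, 0.4]
opening: 0.0854
finger_force: 0.0
```

Request:
send_rows --pt "0 0 -0.01 0 0 0" --pt "0 0 -0.03 0 0 0" --pt "0 0 -0.05 0 0 0" --pt "0 0 -0.05 0 0 0" --pt "0 0 -0.05 0 0 0" --pt "0 0 -0.04 0 0 0" --pt "0 0 0 0 0 0"

```text
time_s: 12.05
eef_pos: [0.5204, 0.3545, 0.2548]
orientation: [3.135, 0.009, 3.046]
force: [0.2, 0.6, 0.0]
opening: 0.0854
finger_force: 0.0
```

Run:
```python
from h import *
goto([.52,.354,.25],[180,0,174.6])
i=get_image("scene"); cv2.imwrite("pics/scene2.png",i["frame"][...,::-1])
t=get_image("top"); cv2.imwrite("pics/top2.png",t["frame"][...,::-1])
b=t["frame"][140:250,60:320,::-1];c=i["frame"][150:260,190:450,::-1]
cv2.imwrite("pics/c2.png",cv2.resize(np.vstack([b,c]),None,fx=2.5,fy=2.5,interpolation=cv2.INTER_CUBIC))
```

```text
t 12.05 at [0.5204 0.3545 0.2548] rpy [179.6   0.5 174.5] F [0.2 0.6 0. ] open 0.0854 grip 0.0
turn [ 0.37  0.5  -0.09] shift pre-turn [ 0.0004 -0.0005  0.0048] shift post-turn [ 0.0003 -0.0005  0.0048]
```

View pics/c2.png

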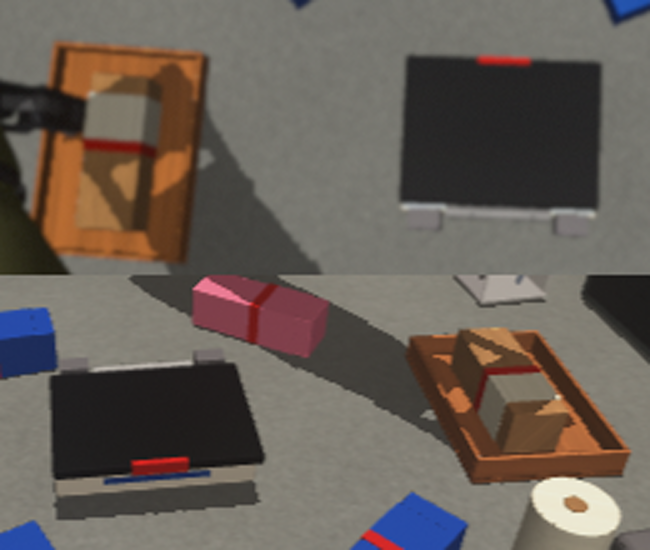

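Top crop: the carton lies flat inside the tray (about (118,150)) and has been let go. The screen is still folded, with its lip mark at (503,61). Next I shut the fingers, move beyond the lip and lean the tool.

Request:
send_rows --pt "-0.0136 -0.0364 0 0 0 0" --pt "-0.0136 -0.0364 0 0 0 0" --pt "-0.0136 -0.0364 0 0 0 0" --pt "-0.0136 -0.0364 0 0 0 0" --pt "-0.0136 -0.0364 0 0 0 0" --pt "-0.0136 -0.0364 0 0 0 0" --pt "-0.0136 -0.0364 0 0 0 0" --pt "-0.0136 -0.0364 0 0 0 0" --pt "-0.0136 -0.0364 0 0 0 0" --pt "-0.0136 -0.0364 0 0 0 0" --pt "0 0 0 0 0 -1.9" --pt "0 0 0 0 0 0" --fingers 1

```text
time_s: 13.35
eef_pos: [0.6193, -0.0225, 0.2455]
orientation: [3.141, -0.003, 3.078]
force: [0.1, 0.2, -0.2]
opening: -0.0002
finger_force: 0.0
```

Request:
send_rows --pt "0 0 0 0 8.5 0" --pt "0 0 0 0 8.5 0" --pt "0 0 0 0 8.5 0" --pt "0 0 0 0 8.5 0" --pt "0 0 0 0 8.5 0" --pt "0 0 0 0 8.5 0" --pt "0 0 0 0 0 0" --pt "0 0 0 0 0 0"

```text
time_s: 14.15
eef_pos: [0.6199, -0.0211, 0.2456]
orientation: [-3.141, -0.888, 3.079]
force: [0.3, -0.3, 1.5]
opening: 0.0002
finger_force: 0.0
```

Run:
```python
from h import *
t=get_image("top")
b=t["frame"][60:260,160:420,::-1];cv2.imwrite("pics/c3.png",cv2.resize(b,None,fx=2.5,fy=2.5))
def P(l,z): return np.round([atz(t,60+u/2.5,140+v/2.5,z)[:2] for u,v in l],4)
c=P([(407,57),(601,63),(597,210),(400,206)],.058);print("screen",c.tolist(),c.mean(0),"red",P([(503,57)],.058))
s=get_state();print(np.round(s["joint_pos"],3))
goto([.66,-.024,.25],[180,0,176.4])
```

```text
screen [[0.5999, 0.0671], [0.5888, -0.1195], [0.4477, -0.1099], [0.4565, 0.0763]] [ 0.523225 -0.0215  ] red [[ 0.5973 -0.0254]]
[-0.086  1.019  0.552 -0.029  2.455 -1.608]
t 14.2 at [ 0.6198 -0.0212  0.2479] rpy [-180.   -50.7  176.4] F [0.2 0.2 0.7] open 0.0 grip 0.0
turn [-4.000e-02 -5.068e+01  2.000e-02] shift pre-turn [-0.0239 -0.0003 -0.0325] shift post-turn [-0.0403 -0.0003 -0.0021]
```

View pics/c3.png

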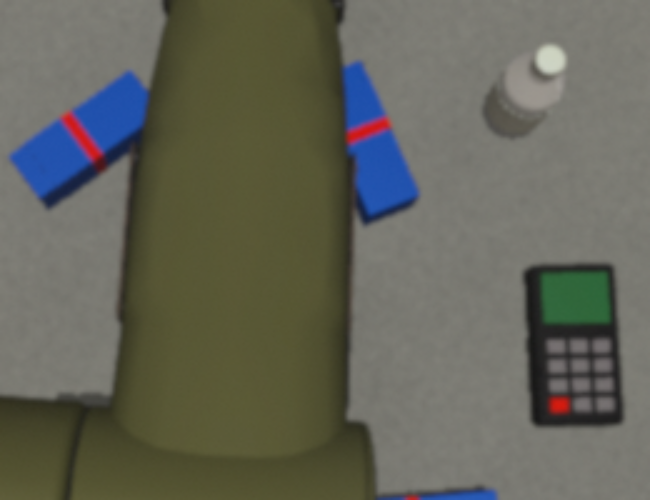

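Top view: the forearm leans over the screen, clear of the bottle at (530,85). Next, down beyond the lip.

Request:
send_rows --pt "-0.0241 -0.0007 0.0143 0 0 0" --pt "-0.0241 -0.0007 0.0143 0 0 0" --pt "-0.0241 -0.0007 0.0143 0 0 0" --pt "-0.0241 -0.0007 0.0143 0 0 0" --pt "-0.0241 -0.0007 0.0143 0 0 0" --pt "-0.0241 -0.0007 0.0143 0 0 0" --pt "-0.0241 -0.0007 0.0143 0 0 0" --pt "-0.0241 -0.0007 0.0143 0 0 0" --pt "0 0 0 0 0 0" --pt "0 0 0 0 0 0"

```text
time_s: 15.2
eef_pos: [0.6524, -0.0292, 0.028]
orientation: [-3.141, -0.886, 3.079]
force: [-0.4, 0.1, -0.2]
opening: -0.0001
finger_force: 0.0
```

Run:
```python
from h import *
goto([.588,-.025,.024],[180,-50.7,176.4])
s=get_state();print(np.round(s["joint_pos"],3))
b=get_image("scene")["frame"][100:300,160:420,::-1];cv2.imwrite("pics/c4.png",cv2.resize(b,None,fx=2.5,fy=2.5))
```

```text
t 15.2 at [ 0.6524 -0.0292  0.028 ] rpy [-180.   -50.7  176.4] F [-0.4  0.1 -0.2] open -0.0001 grip 0.0
turn [-0.02 -0.04 -0.  ] shift pre-turn [0.0377 0.0001 0.0525] shift post-turn [0.0377 0.0001 0.0525]
[-0.092  1.341  0.443 -0.029  2.243 -1.608]
```

View pics/c4.png

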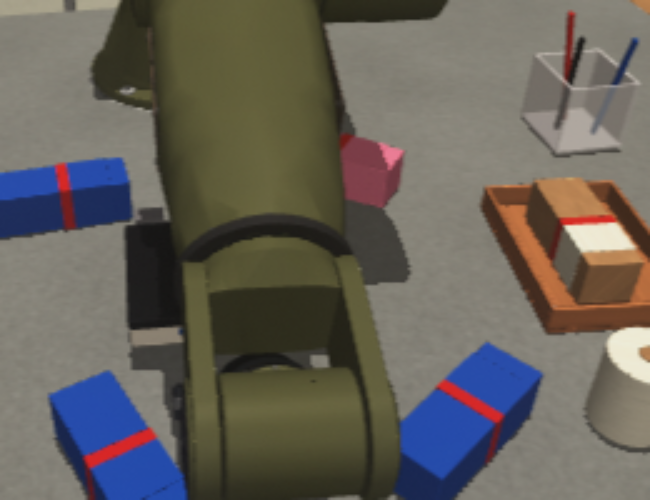

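The tool is beyond and below the lip, between the two blue boxes and clear of both; the carton lies flat in the tray at (590,240). Moving in under the edge.

Request:
send_rows --pt "0.0093 0 0.0128 0 0 0" --pt "0.0093 0 0.0128 0 0 0" --pt "0.0093 0 0.0128 0 0 0" --pt "0.0085 0 0.0125 0 0 0" --pt "0 0 0 0 0 0" --pt "0 0 0 0 0 0"

```text
time_s: 15.85
eef_pos: [0.5904, -0.0254, 0.024]
orientation: [-3.141, -0.887, 3.079]
force: [1.5, -0.7, 0.2]
opening: -0.0001
finger_force: 0.0
```

```bash
cat >> h.py <<'E'
from scipy.optimize import brentq
H=np.array([.447,-.016,.052]);e=np.array([.998,-.063,0])
def rel(p): d=np.array(p)-H; return np.array([d@e,d[2]])
def corner(t): return .15*np.array([np.cos(t),np.sin(t)])+.006*np.array([np.sin(t),-np.cos(t)])
def theta(p,tilt):
    a=np.radians(tilt);n=np.array([-np.cos(a),np.sin(a)]);q=rel(p)+.011*n
    r=np.hypot(*q);t1=np.arctan2(q[1],q[0])+np.arcsin(.006/r)
    f=lambda t:(corner(t)-q)@n
    t2=brentq(f,-1,1.4) if f(-1)*f(1.4)<0 else np.nan
    return np.degrees([t1,t2])
def now():
    s=get_state();p=s["eef_pos"];tilt=-np.degrees(s["orientation"][1]);print("t",s["time_s"],np.round(p,4),"tilt",round(tilt,1),"F",np.round(s["force"],1),"theta",theta(p,tilt));return p,tilt
E
python3 - <<'E'
from h import *
p,tilt=now();a=np.radians(tilt);prev=corner(0)
q=p.copy()
for t in range(4,73,4):
    d=corner(np.radians(t))-prev;prev=corner(np.radians(t));q=q+d[0]*e+[0,0,d[1]]
    x=np.array([-np.cos(a),np.sin(a)]);z=np.array([-np.sin(a),-np.cos(a)])
    print(t,np.round([d@x,d@z],4),np.round(q,3),np.round(theta(q,tilt),1))
E
```

```text
t 15.85 [ 0.5904 -0.0254  0.024 ] tilt 50.8 F [ 1.5 -0.7  0.2] theta [-5.63640643 -1.08182728]
4 [ 0.0081 -0.0067] [ 0.59  -0.025  0.034] [-1.3  3. ]
8 [ 0.0085 -0.0061] [ 0.59  -0.025  0.045] [3.1 7. ]
12 [ 0.0089 -0.0055] [ 0.588 -0.025  0.055] [ 7.5 11.1]
16 [ 0.0093 -0.0048] [ 0.586 -0.025  0.066] [12.  15.1]
20 [ 0.0096 -0.0042] [ 0.583 -0.025  0.076] [16.5 19.1]
24 [ 0.0099 -0.0035] [ 0.58  -0.025  0.085] [21.  23.2]
28 [ 0.0101 -0.0028] [ 0.576 -0.024  0.095] [25.5 27.2]
32 [ 0.0103 -0.0021] [ 0.571 -0.024  0.104] [30.1 31.2]
36 [ 0.0104 -0.0014] [ 0.565 -0.024  0.113] [34.6 35.2]
40 [ 0.0105 -0.0006] [ 0.559 -0.023  0.122] [39.2 39.2]
44 [0.0105 0.0001] [ 0.553 -0.023  0.13 ] [43.8 43.2]
48 [0.0104 0.0008] [ 0.545 -0.023  0.137] [48.3 47.2]
52 [0.0104 0.0016] [ 0.538 -0.022  0.144] [52.9 51.2]
56 [0.0102 0.0023] [ 0.529 -0.022  0.151] [57.5 55.2]
60 [0.01  0.003] [ 0.521 -0.021  0.157] [62.1 59.2]
64 [0.0098 0.0037] [ 0.512 -0.02   0.162] [66.6 63.1]
68 [0.0095 0.0043] [ 0.502 -0.02   0.167] [71.1 67.1]
72 [0.0092 0.005 ] [ 0.493 -0.019  0.171] [75.6 71.1]
```

Request:
send_rows --pt "0.004 0 -0.0033 0 0 0" --pt "0.004 0 -0.0033 0 0 0" --pt "0.0042 0 -0.003 0 0 0" --pt "0.0042 0 -0.003 0 0 0" --pt "0.0045 0 -0.0027 0 0 0" --pt "0.0045 0 -0.0027 0 0 0" --pt "0.0046 0 -0.0024 0 0 0" --pt "0.0046 0 -0.0024 0 0 0"

```text
time_s: 16.65
eef_pos: [0.5862, -0.0252, 0.0633]
orientation: [-3.142, -0.887, 3.079]
force: [11.4, 0.5, -4.8]
opening: -0.0004
finger_force: 5.3
```

Request:
send_rows --pt "0.0048 0 -0.0021 0 0 0" --pt "0.0048 0 -0.0021 0 0 0" --pt "0.005 0 -0.0018 0 0 0" --pt "0.005 0 -0.0018 0 0 0" --pt "0.005 0 -0.0014 0 0 0" --pt "0.005 0 -0.0014 0 0 0" --pt "0.0051 0 -0.001 0 0 0" --pt "0.0051 0 -0.001 0 0 0" --pt "0.0052 0 -0.0007 0 0 0" --pt "0.0052 0 -0.0007 0 0 0" --pt "0.0052 0 -0.0003 0 0 0" --pt "0.0052 0 -0.0003 0 0 0"

```text
time_s: 17.85
eef_pos: [0.5592, -0.0234, 0.1199]
orientation: [3.142, -0.888, 3.079]
force: [8.1, -0.4, -2.4]
opening: 0.0003
finger_force: 3.5
```

Run:
```python
from h import *
now()
b=get_image("scene");cv2.imwrite("pics/c5.png",cv2.resize(b["frame"][100:300,160:420,::-1],None,fx=2.5,fy=2.5))
```

```text
t 17.85 [ 0.5592 -0.0234  0.1199] tilt 50.9 F [ 8.1 -0.4 -2.4] theta [38.56830234 38.64414709]
```

View pics/c5.png

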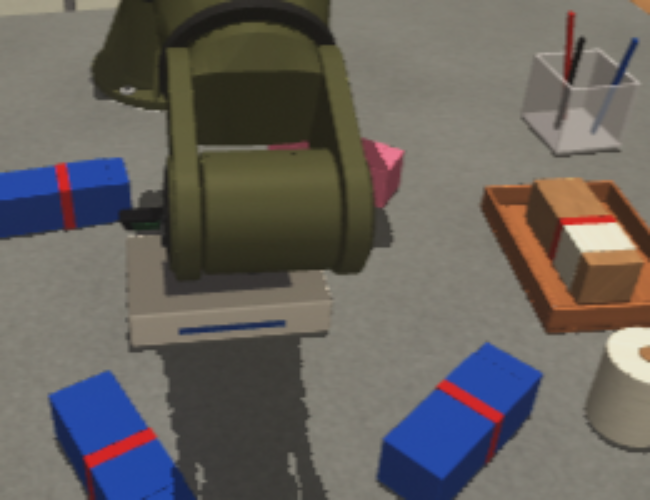

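The screen lifts with the tool (lip at about (140,215)), at roughly 38° and 8 N. Continuing along the arc.

Request:
send_rows --pt "0.0053 0 0 0 0 0" --pt "0.0052 0 0.0001 0 0 0" --pt "0.0052 0 0.0004 0 0 0" --pt "0.0052 0 0.0004 0 0 0" --pt "0.0052 0 0.0008 0 0 0" --pt "0.0052 0 0.0008 0 0 0" --pt "0.0051 0 0.0011 0 0 0" --pt "0.0051 0 0.0012 0 0 0" --pt "0.005 0 0.0015 0 0 0" --pt "0.005 0 0.0015 0 0 0" --pt "0.0049 0 0.0018 0 0 0" --pt "0 0 0 0 0 0" --pt "0 0 0 0 0 0"

```text
time_s: 19.2
eef_pos: [0.5161, -0.0207, 0.1571]
orientation: [3.141, -0.889, 3.079]
force: [6.2, -0.2, -2.9]
opening: 0.0001
finger_force: 3.1
```

```bash
python3 -c "
from h import *
now()"
```

```text
t 19.2 [ 0.5161 -0.0207  0.1571] tilt 51.0 F [ 6.2 -0.2 -2.9] theta [63.92515394 60.39110476]
```

Request:
send_rows --pt "-0.01 0 0 0 0 0" --pt "-0.02 0 0 0 0 0" --pt "-0.02 0 -0.02 0 0 0" --pt "0 0 -0.03 0 0 0" --pt "0 0.02 0 0 0 0" --pt "0 0.04 0 0 0 0" --pt "0 0.04 0 0 0 0" --pt "0 0.04 0 0 0 0" --pt "0 0.04 0 0 0 0" --pt "0 0.04 0 0 0 0" --pt "0 0.03 0 0 0 0" --pt "0 0 0 0 0 0"

```text
time_s: 20.4
eef_pos: [0.6007, 0.2281, 0.1485]
orientation: [-3.141, -0.892, 3.084]
force: [-0.8, -0.5, -0.8]
opening: -0.0001
finger_force: 0.0
```

Run:
```python
from h import *
now()
b=get_image("scene");t=get_image("top")
cv2.imwrite("pics/scene6.png",b["frame"][...,::-1]);cv2.imwrite("pics/top6.png",t["frame"][...,::-1])
cv2.imwrite("pics/c6.png",np.vstack([cv2.resize(b["frame"][130:250,190:350,::-1],None,fx=2.5,fy=2.5,interpolation=2),cv2.resize(t["frame"][145:245,200:360,::-1],None,fx=2.5,fy=2.5,interpolation=2)]))
L=np.array([-e[1],e[0],0]) # left
for th in(50,55,60,65):
    r=np.radians(th)
    for n,im,(x0,y0) in(("scene",b,(190,130)),("top",t,(200,145))):
        # underside free-edge corners and back free-edge corners
        o=[]
        for w in(.095,-.095):
            for s in(.006,-.006):
                p=H+e*(.15*np.cos(r)+s*np.sin(r))+L*w+np.array([0,0,.15*np.sin(r)-s*np.cos(r)])
                u,v=proj(im,p);o.append((round((u-x0)*2.5),round((v-y0)*2.5)))
        print(th,n,"L under,back; R under,back",o)
```

```text
t 20.4 [0.6007 0.2281 0.1485] tilt 51.1 F [-0.8 -0.5 -0.8] theta [40.75719134 40.97903591]
50 scene L under,back; R under,back [(263, 99), (261, 86), (43, 113), (42, 100)]
50 top L under,back; R under,back [(43, 73), (41, 82), (263, 81), (264, 90)]
55 scene L under,back; R under,back [(261, 85), (259, 72), (42, 99), (41, 86)]
55 top L under,back; R under,back [(41, 83), (40, 93), (264, 91), (265, 101)]
60 scene L under,back; R under,back [(259, 71), (257, 59), (41, 85), (40, 72)]
60 top L under,back; R under,back [(40, 94), (38, 105), (265, 102), (266, 113)]
65 scene L under,back; R under,back [(257, 58), (254, 47), (40, 71), (39, 60)]
65 top L under,back; R under,back [(38, 106), (37, 118), (266, 114), (266, 126)]
```

View pics/c6.png

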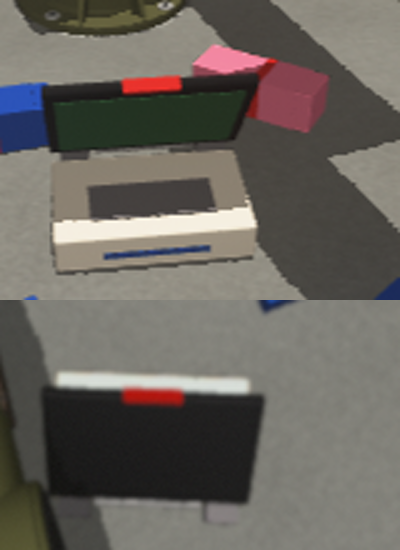

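The screen stands at about 55-56° (scene: top outline at (45,87)-(257,73), where the model for 55° gives (41,86)-(259,72)). It sprang back about 8°, so I push again about 4.6° farther.

Request:
send_rows --pt "0 -0.03 0 0 0 0" --pt "0 -0.04 0 0 0 0" --pt "0 -0.04 0 0 0 0" --pt "0 -0.04 0 0 0 0" --pt "0 -0.04 0 0 0 0" --pt "0 -0.04 0 0 0 0" --pt "0 -0.02 0 0 0 0" --pt "0 0 0.03 0 0 0" --pt "0.01 0 0.02 0 0 0" --pt "0.01 0 0 0 0 0" --pt "0.007 0 0 0 0 0" --pt "0.006 0 0 0 0 0" --pt "0.006 0 0 0 0 0" --pt "0.006 0 0 0 0 0" --pt "0.005 0 0 0 0 0" --pt "0 0 0 0 0 0" --pt "0.0049 0 0.002 0 0 0" --pt "0.0049 0 0.002 0 0 0" --pt "0 0 0 0 0 0" --pt "0 0 0 0 0 0"

```text
time_s: 22.5
eef_pos: [0.5066, -0.0201, 0.1621]
orientation: [-3.142, -0.89, 3.079]
force: [5.3, 0.1, -4.1]
opening: 0.0002
finger_force: 3.0
```

```bash
python3 -c "
from h import *
now()"
```

```text
t 22.5 [ 0.5066 -0.0201  0.1621] tilt 51.0 F [ 5.3  0.1 -4.1] theta [68.63855294 64.40346922]
```

Pushed to 68.6°; backing off and looking.

Request:
send_rows --pt "-0.01 0 0 0 0 0" --pt "-0.02 0 0 0 0 0" --pt "-0.02 0 -0.02 0 0 0" --pt "0 0 -0.03 0 0 0" --pt "0 0.02 0 0 0 0" --pt "0 0.04 0 0 0 0" --pt "0 0.04 0 0 0 0" --pt "0 0.04 0 0 0 0" --pt "0 0.04 0 0 0 0" --pt "0 0.04 0 0 0 0" --pt "0 0.03 0 0 0 0" --pt "0 0 0 0 0 0"

```text
time_s: 23.7
eef_pos: [0.5915, 0.2287, 0.1537]
orientation: [-3.142, -0.892, 3.084]
force: [-0.4, 0.4, -0.0]
opening: 0.0002
finger_force: 0.0
```

```bash
cat > m.py <<'E'
from h import *
# red mark spans the free edge: its vertical extent per picture -> compare with modelled free-edge line, both pictures, and outline
L=np.array([-e[1],e[0],0])
def pt(th,w,s): r=np.radians(th);return H+e*(.15*np.cos(r)+s*np.sin(r))+L*w+np.array([0,0,.15*np.sin(r)-s*np.cos(r)])
def edge(im,s,ws):
    # steepest brightness step along the arc the edge corner sweeps
    g=cv2.GaussianBlur(im["frame"],(0,0),.6).max(2).astype(np.float32);th=np.arange(44,76,.25);o=[]
    for w in ws:
        uv=np.array([proj(im,pt(t,w,s)) for t in th],np.float32)
        v=cv2.remap(g,uv[:,:1],uv[:,1:],1)[:,0];k=np.abs(np.gradient(v)).argmax();o.append(th[k])
    return o
b=get_image("scene");t=get_image("top")
ws=[-.085,-.07,-.055,-.04,.04,.055,.07]
print("scene back edge",edge(b,-.006,ws));print("top under edge",edge(t,.006,ws))
cv2.imwrite("pics/c7.png",np.vstack([cv2.resize(b["frame"][130:250,190:350,::-1],None,fx=2.5,fy=2.5,interpolation=2),cv2.resize(t["frame"][145:245,200:360,::-1],None,fx=2.5,fy=2.5,interpolation=2)]))
for n,f in(("scene",b),("top",t)): # same on the first, fixed pictures
    o=dict(f,frame=cv2.imread(f"pics/{n}6.png")[...,::-1].copy());print(n,"before",edge(o,-.006 if n=="scene" else .006,ws))
now()
E
python3 m.py
```

```text
scene back edge [np.float64(60.25), np.float64(59.75), np.float64(60.0), np.float64(59.75), np.float64(59.75), np.float64(60.0), np.float64(59.75)]
top under edge [np.float64(61.25), np.float64(61.25), np.float64(61.25), np.float64(60.5), np.float64(61.25), np.float64(61.25), np.float64(61.25)]
scene before [np.float64(55.25), np.float64(55.0), np.float64(55.75), np.float64(55.0), np.float64(59.75), np.float64(55.25), np.float64(55.75)]
top before [np.float64(56.75), np.float64(56.75), np.float64(57.0), np.float64(56.0), np.float64(56.5), np.float64(56.75), np.float64(56.25)]
t 23.8 [0.5921 0.2251 0.1539] tilt 51.1 F [-0.2 -0.9 -0.4] theta [44.0751565  44.59258725]
```

View pics/c7.png

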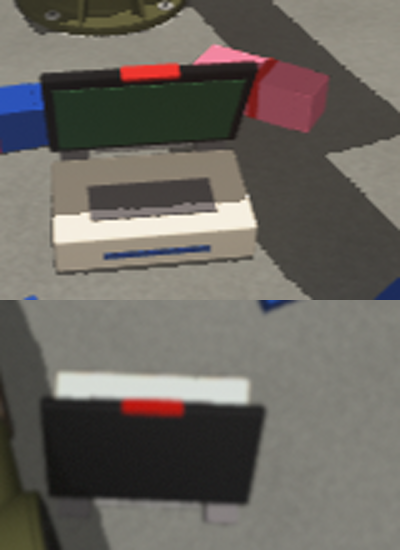

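The screen now stands at about 60-61° by both cameras (scene: top outline at (42,74)-(256,62)), untouched, and the carton stayed in the tray. Handing in.

```bash
python3 -c "
from workcell import *
print(job_done())"
```

```text
the job is handed in; nothing more can be done
None
```

I handed the job in at about 24 s of the 64 s allowed: the carton lies flat in the tray, and the screen stands by itself at about 60–61° (two camera views, good to about 1–2°); the judge's result was not shown.

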